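Screw the spares canister's lid down snug

TASK

Close the spares canister on the radio desk: pick up its large three-ribbed screw lid, set it gently on the canister's neck with the lugs in the gaps between the threads so that it drops down onto the gasket, then screw it down clockwise until it is snug. Do not overtighten it or press hard on the gasket at any time, let go of the lid when it is snug, and leave the other things on the desk where they are.

Things in the scene. Friction and masses are not known exactly. Their poses are not given: they have to be found in the camera images.
- canister: grey spares canister screwed to the desk (fixed) on a plywood foot 110 x 110 x 12 mm. Round body 72 mm wide, shoulder 72 to 78 mm above the desk, then a neck 36 mm wide up to 110 mm. Origin on its axis at desk level, z up. The neck has three thread ramps with three 45 degree gaps between them; the gaps' middles lie at the canister's +x and at 120 and 240 degrees from it.
- mouth (a point): centre of the canister's mouth, on its axis, 110 mm above the desk (axes as the canister's)
- thread (a point): upper end of one thread ramp, 21 mm from the axis, on its underside (103.5 mm above the desk), beside the +x gap on its clockwise side. Each of the three ramps spans 75 degrees, is 4 mm thick, 49 mm over all across the neck, falls about 5.6 mm per radian going clockwise (seen from above) and has no end stop.
- seal: black springy rubber gasket ring (33 mm outside, 21 mm inside) in the canister's mouth, standing 6.5 to 8 mm proud of the neck's top (new or worn, it differs each time); origin at the centre of its top face, z up. It yields straight down like a spring, about 5 N per mm, and springs back.
- lid: steel screw lid (160 to 250 g) lying mouth down: 60 mm wide, 26 mm tall, upright ribbed skirt 3 mm thick, ceiling inside 22 mm above the lower edge; origin at the centre of its lower edge, z up. Set on the neck with its lugs in the gaps (within 0.25 rad of their middles) it drops until the ceiling rests on the gasket, lower edge 94 to 96 mm above the desk; else the lugs sit on the ramps, 98 to 106 mm.
- lug (a point): tip of one of the lid's three inward lugs, 20 mm from its axis at the lid's +x, 4 mm above the lower edge; the others lie at 120 and 240 degrees. Each lug is a round pin 5 mm thick, right under one of the three raised radial ribs on the lid's top. Turned clockwise seen from above, the lugs run under the ramps, touching them 0.4 to 0.9 rad after the gap's middle.
- lid_top (a point): centre of the lid's top, 26 mm above its lower edge. Turning is free (under 0.03 N m) till the lugs bite; then each 0.1 rad draws the lid down 0.5 mm and adds 2.5 N on the gasket, and the torque climbs. Snug is about 12 N, felt as about 0.2 N m while turning slowly (an abrupt stop springs back and hides it); over 20 N (0.28 N m or more) is overtight. Friction keeps the lid where it is left.
- small_lid: bystander: small steel push-on lid, plain round disc 38 mm wide and 15 mm tall with no lugs, lying on the desk; origin at the centre of its underside. Not the lid to use.
- adapter: bystander: steel and brass coax adapter standing upright, 22 mm wide, 38 mm tall; origin at its foot
- screwdriver: bystander: black-handled screwdriver, 170 mm long, lying on the desk; origin under its middle, +x towards the blade
- mug: bystander: white mug, 80 mm wide, 92 mm tall; origin at the centre of its foot, handle at its +y
- tape: bystander: roll of black tape lying flat, 84 mm wide, 19 mm tall; origin at the centre of its underside
- multimeter: bystander: grey multimeter lying on its back, 150 x 76 x 34 mm; origin at the centre of its underside
Mind the look-alikes: they are no part of the job. What is shaped like the lid but turquoise is not meant.

How it is judged:
On the way:
1. the lid sits level over the neck, its lugs down in the gaps past the thread tops (lower edge under 97 mm above the desk) (horizontal distance between lid and mouth below 0.004 m and z of lid in the frame of canister below 0.097 m and angle between lid's own z axis and vertical below 0.06 rad), for 0.2 s.
At the end, for the whole second after the job is handed in: The lid is on the canister, level (within 0.06 rad), centred within 4 mm, its lower edge under 97 mm above the desk, at rest, and its threads alone press it on the gasket with 6 to 20 N (all of step 1 and contact force between lid and seal between 6 and 20 N and linear speed of lid below 0.01 m/s); the robot touches nothing.
It fails at once if the gasket is crushed: lid pressed or screwed onto it with more than 24 N (contact force between lid and seal above 24 N).
It fails at once if a bystander (small lid, adapter, screwdriver, mug, tape or multimeter) is moved more than 25 mm (distance of any of small_lid, adapter, screwdriver, mug, tape, multimeter from where it was at the start of the episode above 0.025 m).
It also fails if it takes over 61 s, if anything falls off the work surface, if the arm or the gripper's body presses on something with over 40 N, if the wrist force passes 120 N, or if a joint passes its speed limit or range.

ROBOT

A 7-joint arm with a two-finger parallel gripper is mounted at the origin on the work surface. World frame = base frame: x ahead of the robot, y to its left, z up, the work surface at z = 0. Lengths are in m, angles in rad, forces in N, time in s.
With the tool pointing down it reaches from about 0.4 to 0.85 m from the base axis. Payload 4.4 kg.
Tool frame: the origin (TCP) lies on the centre line of the jaws, within the pads' length; the fingertips stand 17 mm ahead of it and the grasp point (between the pads) lies 2 mm behind it (manip.tip_extent is the distance from the TCP to the fingertips, in m); z points along the fingers, y is the line along which they close (so a half turn about z gives the same grasp; the last joint's range is limited). The gripper opens to 94 mm and grips with 3 to 60 N. Pads are 16 mm wide; open, the fingers measure 119 mm over their backs; the gripper's body (75 mm by 177 mm) begins 78 mm behind the grasp point.
Start: joints at [1.179, 0.628, 0.038, 1.517, -0.027, 0.996, -0.02], TCP at [0.208, -0.616, 0.222] pointing down, gripper open.
Joint ranges: [-3.06, 3.06], [-0.37, 2.12], [-1.25, 1.32], [0.18, 2.47], [-1.1, 4.24], [0.23, 1.98], [-2.94, 2.94]. Speed limits (rad/s): [2.57, 2.57, 3.14, 3.14, 3.14, 3.14, 3.14].

INTERFACE

Orientations are given as a unit quaternion [x, y, z, w].
In Python, from workcell import manip gives the robot as it stands.
- The arm moves only by the tool arm_command, never from a script. Its arguments are lists of equal length, an entry for each row: "xyz": the shift along the tool's x, y, z in mm, a list of three; "roll": the turn about the tool's z in degrees. In form: {"xyz": [[x, y, z], ...], "roll": [roll, ...]}. A call has exactly 10 rows; each row shifts and turns the commanded pose from where the row before left it, along the tool's axes as they then stand; what a row does not reach is not made up. A row lasts 1/8 s, in which the tool goes at most 62.5 mm and 10.7 degrees, less where a joint would pass 70% of its speed; a pose out of reach is approached as far as the arm can. A call is refused whole if a number of a shift passes 62.5 or a number of a turn 10.7, either way. A call with a gripper value outside its range is refused whole. "gripper" is the closure, from -1 (fully open) to 1 (shut), set as the call begins (left out, the last holds). The fingers move at their own pace and stop on an object; the grip force is fixed at half the most. Time passes only in rows, so rows that do not move let the fingers close, or fill a call up. It gives the time, the measured TCP pose, the force, the opening and the grip force at its end, in the units of the state.
- manip.get_state(): the state, without advancing time (a new reading comes with each control period).
- manip.get_image(name): name is "scene" or "top"; returns (picture, depth): 420x560x3 uint8, red, green, blue; 420x560 float32, m along the optical axis (not along the pixel's ray), 0 where there is no reading.
- manip.get_calibration(name): a dict with "K" (3x3 intrinsics, pixels), "k1" (the pictures are not rectified: a ray, as slopes to the right and down, at radius r is drawn at 1 + k1 r^2 times it, then the intrinsics apply), "R" (3x3) and "t" (3): a world point X has camera coordinates R X + t. Camera axes: x right, y down, z forward; pixel columns grow to the right and rows downward; lengths in m; the calibration is good to about 2 mm. A picture is of the moment at which its call begins. get_calibration takes no time and is no camera call.
- manip.job_done(): hands the job in; it is judged then, once.
The state is a dict: "clock": time; "joint_positions": joint angles; "joint_velocities": joint speeds; "joint_torque": joint torques, N m; "tool_pos": TCP position; "ee_rot": TCP orientation; "force": force on the tool from outside, world axes, zero at the start; "wrist_torque": the same for the moment, N m; "width": opening from 0.0 (shut) to 1.0 (fully open); "grip_force": force on a finger pad.
Only numpy, scipy, OpenCV 4.12 (cv2) and the standard library are available. Lean on these libraries where they do the work, as an engineer would, in place of code of your own. Each camera call takes 0.05 s, during which the arm holds its last target. There are 200 camera calls.

## Working session

There is one attempt and no reset: what is moved stays moved. The work goes in short steps, Python scripts to look and compute and a tool call to move; the robot and the scene stay as the last step left them, time stands still between calls to the robot, and variables do not carry over. Pictures are saved under pics/ and viewed, at most 10 in all, crops included, and the job is handed in when it is done.

Besides the shell and the picture viewer there is one more tool, called after ">>>" as name(argument=value, ...) on one line, values as JSON. arm_command: Moves the arm, as the interface text tells. Its arguments: {"type":"object","properties":{"xyz":{"type":"array"},"roll":{"type":"array"},"gripper":{"type":"number"}},"required":["xyz","roll"]}

```bash
mkdir -p pics; cat > h.py <<'E'
import numpy as np, cv2
from workcell import manip
def snap(n,tag):
    im,d=manip.get_image(n); np.savez(f'pics/{tag}.npz',im=im,d=d); cv2.imwrite(f'pics/{tag}.png',im[:,:,::-1]); return im,d
def rays(n,px):
    c=manip.get_calibration(n); K=c['K']; D=np.array([c['k1'],0,0,0,0.])
    return c,cv2.undistortPoints(np.array(px,float).reshape(-1,1,2),np.array(K),D).reshape(-1,2)
def world(n,d,px):
    c,r=rays(n,px); px=np.array(px,int); z=d[px[:,1],px[:,0]]
    return (np.c_[r*z[:,None],z]-c['t'])@np.array(c['R'])
def cloud(n,d):
    h,w=d.shape; u,v=np.meshgrid(range(w),range(h)); px=np.c_[u.ravel(),v.ravel()]
    W=world(n,d,px); W[d.ravel()==0]=np.nan; return W.reshape(h,w,3)
def atz(n,px,z):
    c,r=rays(n,px); R=np.array(c['R']); o=-R.T@c['t']; q=np.c_[r,np.ones(len(r))]@R
    return o+q*((z-o[2])/q[:,2])[:,None]
E
python3 - <<'E'
from h import *
a,_=snap('top','t0'); b,_=snap('scene','s0')
cv2.imwrite('pics/both.png',cv2.resize(np.hstack([a,b])[:,:,::-1],(800,300)))
for n in('top','scene'):
    c=manip.get_calibration(n);print(n,c['K'],-np.array(c['R']).T@c['t'],c['k1'])
print(manip.get_state())
E
```

```text
top [[380.91111588   0.         281.63071766]
 [  0.         380.91111588 207.42934933]
 [  0.           0.           1.        ]] [ 0.35404363 -0.03638134  0.93068897] -0.0704143475189499
scene [[537.4453891    0.         274.44206298]
 [  0.         537.4453891  208.60843339]
 [  0.           0.           1.        ]] [ 1.03429617 -0.78042656  0.93960055] -0.12254138502211546
{'clock': 0.1, 'joint_positions': array([ 1.17921418,  0.62923513,  0.03845622,  1.51825081, -0.02695256,
        0.99629669, -0.02000058]), 'joint_velocities': array([ 0.00085188, -0.0017704 ,  0.00163341, -0.00470065, -0.00203712,
        0.00108216, -0.00128659]), 'joint_torque': array([ 2.63471724e-03, -5.50791156e+01,  1.14720337e+00, -1.87119001e+01,
       -5.22613898e-02,  1.92099897e-02,  4.96482369e-05]), 'tool_pos': array([ 0.207862  , -0.61527478,  0.22166377]), 'ee_rot': array([ 9.86760887e-01,  1.62179692e-01, -1.66026635e-04, -8.19322320e-04]), 'force': array([ 1.46364479, -0.13842673,  0.5594532 ]), 'wrist_torque': array([ 0.01939835, -0.07356752, -0.03185633]), 'grip_force': 0.0, 'width': 1.0045607439900335}
```

View pics/t0.png

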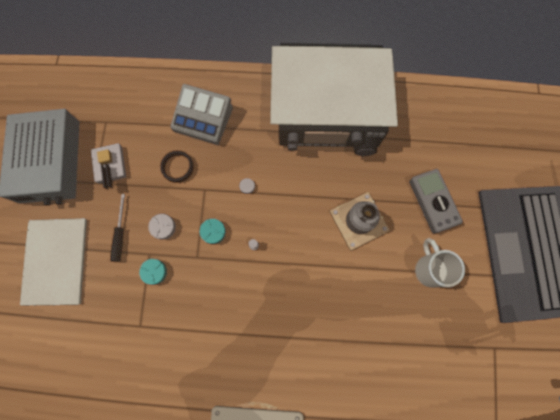

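View pics/s0.png

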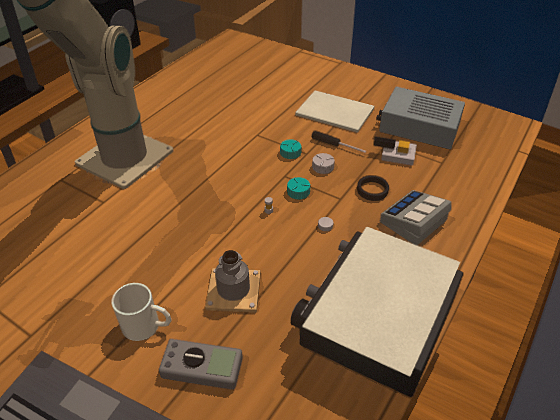

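Candidates in the top view: silver ribbed lid (161,227), turquoise ribbed lids (212,231) and (152,272), plain small silver lid (247,186). The silver ribbed one at (161,227) fits the description, and the canister is at (362,218). I'll check these in close crops.

```bash
python3 - <<'E'
from h import *
ims=[];dd=[]
for i in range(8):
    im,d=manip.get_image('top'); ims.append(im.astype(float)); dd.append(d)
sc=[];sd=[]
for i in range(8):
    im,d=manip.get_image('scene'); sc.append(im.astype(float)); sd.append(d)
T=np.mean(ims,0);S=np.mean(sc,0);D=np.median(dd,0);E=np.median(sd,0)
np.savez('pics/avg.npz',T=T,S=S,D=D,E=E)
def crop(I,u,v,r,g=1.0):
    c=I[v-r:v+r,u-r:u+r]; c=255*(np.clip((c-c.min())/(np.percentile(c,99.5)-c.min()),0,1))**g
    return cv2.resize(c.astype(np.uint8),(300,300),interpolation=cv2.INTER_CUBIC)
a=np.hstack([crop(T,161,227,20),crop(T,362,218,35,.6)])
b=np.hstack([crop(S,323,163,20),crop(S,233,272,33,.6)])
cv2.imwrite('pics/crop1.png',np.vstack([a,b])[:,:,::-1])
P=cloud('top',D);Q=cloud('scene',E)
def fit(P,u,v,r,z0,z1):
    p=P[v-r:v+r,u-r:u+r].reshape(-1,3); p=p[(p[:,2]>z0)&(p[:,2]<z1)]
    c,rad=cv2.minEnclosingCircle(p[:,:2].astype(np.float32)); return p.mean(0).round(4),np.round(c,4),round(rad,4),len(p)
print('lid',fit(P,161,227,20,.02,.035)); print('lid sc',fit(Q,323,163,20,.02,.035))
print('neck',fit(P,362,218,35,.1,.125)); print('sh',fit(P,362,218,35,.06,.09));print('foot',fit(P,362,218,35,.006,.02))
print('neck sc',fit(Q,233,262,40,.1,.125));print('sh',fit(Q,233,262,40,.06,.09))
print('desk',P[250,200],P[300,300],Q[250,150])
for n,(u,v) in dict(lid=(161,227),tq1=(212,231),tq2=(152,272),small=(247,186),adp=(253,244),sd=(118,245)).items(): print(n,P[v,u].round(3))
E
```

```text
lid (array([0.5016, 0.2642, 0.0266]), array([0.5025, 0.2656]), 0.0313, 500)
lid sc (array([0.5074, 0.2546, 0.0251]), array([0.5082, 0.2231]), 0.0722, 287)
neck (array([ 0.5483, -0.2175,  0.1107]), array([ 0.5506, -0.219 ]), 0.0253, 283)
sh (array([ 0.5428, -0.2118,  0.0738]), array([ 0.5501, -0.2188]), 0.036, 456)
foot (array([ 0.5422, -0.2118,  0.013 ]), array([ 0.5512, -0.2186]), 0.0763, 1099)
neck sc (array([ 0.5561, -0.2227,  0.109 ]), array([ 0.5534, -0.2189]), 0.0253, 306)
sh (array([ 0.5629, -0.2305,  0.0725]), array([ 0.5536, -0.2196]), 0.0364, 577)
desk [0.45298284 0.16755268 0.00086508] [ 0.34979816 -0.08354057  0.00057232] [ 0.31329826 -0.22813123 -0.00207661]
lid [0.499 0.263 0.026]
tq1 [0.498 0.138 0.027]
tq2 [0.39  0.27  0.026]
small [0.619 0.065 0.016]
adp [0.471 0.036 0.039]
sd [0.449 0.364 0.023]
```

View pics/crop1.png

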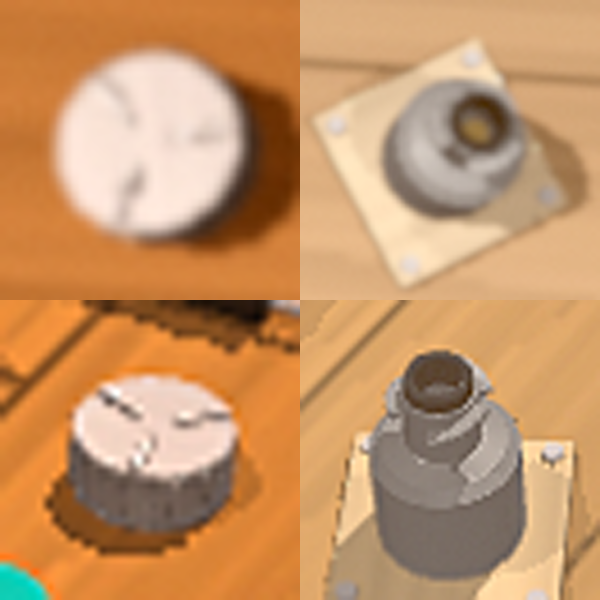

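Crop: the lid is silver with three ribs, at about (205,135), (115,95) and (130,190) in the top-left tile. The canister's ramps are visible on its neck. Next I need the phase of the ribs and of the gaps.

```bash
cat > ph.py <<'E'
from h import *
def rect(n,I,c,z,half=.035,s=.00025):
    g=np.arange(-half,half,s); X,Y=np.meshgrid(g,g); W=np.stack([X+c[0],Y+c[1],np.full_like(X,z)],-1).reshape(-1,3)
    k=manip.get_calibration(n); uv,_=cv2.projectPoints(W,cv2.Rodrigues(np.array(k['R']))[0],np.array(k['t'],float),np.array(k['K']),np.array([k['k1'],0,0,0,0.]))
    uv=uv.reshape(X.shape+(2,)).astype(np.float32)
    return cv2.remap(I.astype(np.float32),uv[...,0],uv[...,1],cv2.INTER_CUBIC)
E
python3 - <<'E'
from ph import *
A=np.load('pics/avg.npz'); out=[]
# lid centre: bright top at z=.026 in each view
for n,I,c in(('top',A['T'],(.5025,.2650)),('scene',A['S'],(.507,.2635))):
    R=rect(n,I,c,.026); m=(R.min(2)>150).astype(np.uint8)
    cn=max(cv2.findContours(m,0,1)[0],key=cv2.contourArea); (x,y),r=cv2.minEnclosingCircle(cn)
    cc=np.array(c)+np.array([x,y])*.00025-.035; print(n,'lid c',cc.round(4),'r',r*.00025)
    R=rect(n,I,cc,.026); G=R.mean(2)
    pol=cv2.warpPolar(G,(140,360),(140,140),140,cv2.INTER_LINEAR)[:,40:100].mean(1) # r 10..25mm, angle=world
    p=pol-cv2.blur(pol[:,None],(1,61),borderType=cv2.BORDER_REFLECT)[:,0]
    p3=np.abs(p).reshape(3,120).mean(0); h=np.sum(p3*np.exp(3j*np.radians(np.arange(120))))
    print('abs phase',np.degrees(np.angle(h))/3, 'minima',[(i*10,int(pol[i*10:i*10+10].mean())) for i in range(36)])
    out.append(cv2.flip(R,0))
c=np.array([.5515,-.2188])
for n,k,c in(('top','D',(.5503,-.2188)),('scene','E',(.5535,-.2192))):
    P=cloud(n,A[k]).reshape(-1,3); d=P[:,:2]-c; r=np.hypot(*d.T); th=np.degrees(np.arctan2(d[:,1],d[:,0]))%360
    m=(r>.0195)&(r<.026)&(P[:,2]>.07)
    print(n,[(a,m_.sum(),(P[m_,2]*1e3).round().astype(int).max() if m_.any() else 0) for a in range(0,360,15) for m_ in [m&(th>=a)&(th<a+15)]])
    out.append(cv2.flip(rect(n,A['T' if n=='top' else 'S'],c,.104),0))
v=np.vstack([np.hstack(out[:2]),np.hstack(out[2:])]); v=np.clip(v*1.3,0,255)
cv2.imwrite('pics/rect.png',v[:,:,::-1])
# foot orientation
P=cloud('top',A['D']); m=((P[...,2]>.006)&(P[...,2]<.02)); p=P[183:253,327:397].reshape(-1,3); q=p[(p[:,2]>.007)&(p[:,2]<.12)]
print(cv2.minAreaRect((q[:,:2]*1000).astype(np.float32)))
E
```

```text
top lid c [0.5026 0.266 ] r 0.027127735137939455
abs phase 43.52614162921077 minima [(0, 161), (10, 162), (20, 158), (30, 151), (40, 156), (50, 160), (60, 161), (70, 162), (80, 162), (90, 162), (100, 163), (110, 163), (120, 163), (130, 163), (140, 162), (150, 157), (160, 145), (170, 145), (180, 157), (190, 163), (200, 164), (210, 163), (220, 163), (230, 163), (240, 162), (250, 161), (260, 160), (270, 153), (280, 152), (290, 158), (300, 160), (310, 160), (320, 160), (330, 160), (340, 160), (350, 160)]
scene lid c [0.494  0.2512] r 0.019559844970703125
abs phase 2.9514667349526023 minima [(0, 155), (10, 155), (20, 156), (30, 157), (40, 158), (50, 159), (60, 153), (70, 142), (80, 143), (90, 134), (100, 143), (110, 134), (120, 136), (130, 156), (140, 147), (150, 138), (160, 133), (170, 123), (180, 120), (190, 118), (200, 115), (210, 113), (220, 112), (230, 107), (240, 102), (250, 100), (260, 94), (270, 99), (280, 112), (290, 124), (300, 139), (310, 150), (320, 136), (330, 162), (340, 155), (350, 154)]
top [(0, np.int64(9), np.int64(108)), (15, np.int64(5), np.int64(78)), (30, np.int64(1)
[... 1062 characters left out ...]
np.int64(0), 0), (165, np.int64(1), np.int64(100)), (180, np.int64(6), np.int64(101)), (195, np.int64(11), np.int64(104)), (210, np.int64(12), np.int64(105)), (225, np.int64(12), np.int64(106)), (240, np.int64(15), np.int64(107)), (255, np.int64(7), np.int64(76)), (270, np.int64(8), np.int64(76)), (285, np.int64(19), np.int64(100)), (300, np.int64(17), np.int64(102)), (315, np.int64(20), np.int64(103)), (330, np.int64(16), np.int64(104)), (345, np.int64(16), np.int64(105))]
((550.6964721679688, -218.83889770507812), (109.94583129882812, 110.88383483886719), 29.66136360168457)[ WARN:0@0.465] global loadsave.cpp:1063 imwrite_ Unsupported depth image for selected encoder is fallbacked to CV_8U.
```

View pics/rect.png

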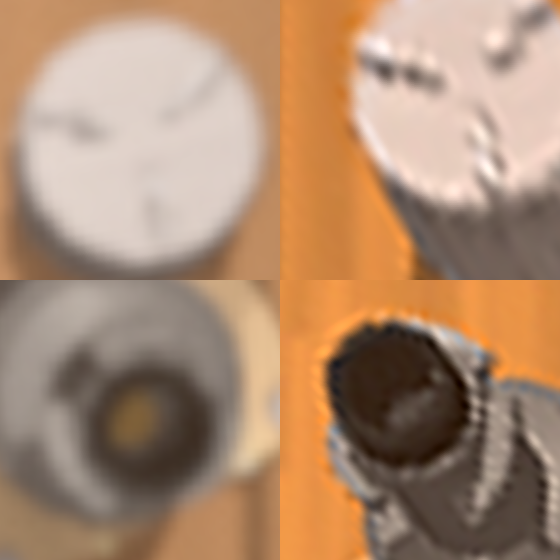

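```bash
cat > plan.py <<'E'
import sys, json, numpy as np
from workcell import manip
def pose():
    s=manip.get_state(); q=s['ee_rot']; return s['tool_pos'],np.degrees(2*np.arctan2(q[1],q[0])),s
def rows(p,psi,target,psi2,n):
    d=(np.array(target)-p)*1000/n; xs=[]; dr=-((psi2-psi))/n
    for i in range(n):
        a=np.radians(psi-dr*i); xs.append([round(float(v),1) for v in(d[0]*np.cos(a)+d[1]*np.sin(a),d[0]*np.sin(a)-d[1]*np.cos(a),-d[2])])
    return {"xyz":xs,"roll":[round(float(dr),1)]*n}
if __name__=='__main__':
    p,psi,s=pose(); a=[float(v) for v in sys.argv[1:]]
    psi=(psi+180)%360-180
    if abs(a[3]-psi)>180: psi+=360*np.sign(a[3]-psi)
    print(p.round(4),round(psi,2)); print(json.dumps(rows(p,psi,a[:3],a[3],int(a[4]))))
E
python3 plan.py .56 -.15 .2 76 10
```

```text
[ 0.2081 -0.6158  0.2225] 18.67
{"xyz": [[48.2, -32.9, 2.3], [51.3, -27.9, 2.3], [53.8, -22.6, 2.3], [55.8, -17.1, 2.3], [57.2, -11.5, 2.3], [58.1, -5.7, 2.3], [58.4, 0.1, 2.3], [58.1, 6.0, 2.3], [57.2, 11.7, 2.3], [55.7, 17.4, 2.3]], "roll": [-5.7, -5.7, -5.7, -5.7, -5.7, -5.7, -5.7, -5.7, -5.7, -5.7]}
```

>>> arm_command(xyz=[[48,-33,2],[51,-28,2],[54,-23,2],[56,-17,2],[57,-11,2],[58,-6,2],[58,0,2],[58,6,2],[57,12,2],[56,17,2]], roll=[-5.7,-5.7,-5.7,-5.7,-5.7,-5.7,-5.7,-5.7,-5.7,-5.7], gripper=-1)

```text
clock: 2.15
tool_pos: [0.5613, -0.1497, 0.2027]
ee_rot: [0.789, 0.614, 0.0, 0.0]
force: [0.7, -0.8, -0.6]
width: 1.001
grip_force: 0.0
```

```bash
python3 plan.py .5035 .2655 .1 135 10
```

```text
[ 0.5613 -0.1497  0.2027] 75.83
{"xyz": [[38.8, -15.8, 10.3], [40.3, -11.7, 10.3], [41.3, -7.5, 10.3], [41.8, -3.2, 10.3], [41.9, 1.1, 10.3], [41.6, 5.5, 10.3], [40.8, 9.7, 10.3], [39.6, 13.9, 10.3], [37.9, 17.9, 10.3], [35.9, 21.7, 10.3]], "roll": [-5.9, -5.9, -5.9, -5.9, -5.9, -5.9, -5.9, -5.9, -5.9, -5.9]}
```

>>> arm_command(xyz=[[39,-16,10],[40,-12,10],[41,-7,10],[42,-3,10],[42,1,10],[42,5,10],[41,10,10],[40,14,10],[38,18,10],[36,22,10]], roll=[-5.9,-5.9,-5.9,-5.9,-5.9,-5.9,-5.9,-5.9,-5.9,-5.9])

```text
clock: 3.4
tool_pos: [0.5039, 0.2671, 0.1023]
ee_rot: [0.384, 0.923, 0.0, 0.0]
force: [0.3, -0.4, -0.0]
width: 1.005
grip_force: 0.0
```

```bash
python3 - <<'E'
from h import *
a,d=snap('scene','s1'); b,e=snap('top','t1')
v=np.hstack([cv2.resize(a[80:240,240:400],(400,400)),cv2.resize(b[160:300,90:230],(400,400))])
cv2.imwrite('pics/near.png',v[:,:,::-1]); print(manip.get_state())
E
python3 plan.py .5035 .2655 .021 135 10
```

```text
{'clock': 3.5, 'joint_positions': array([-0.25834046,  0.71122496, -0.44835799,  1.84317552,  0.45436331,
        0.6881291 , -0.18007743]), 'joint_velocities': array([ 0.05437315, -0.02555943,  0.06055797,  0.02486838,  0.00467924,
        0.02633583, -0.00707811]), 'joint_torque': array([  0.30111101, -50.30395389,  -4.96511668, -13.02826345,
         0.11084428,  -0.06119541,   0.0558587 ]), 'tool_pos': array([0.501865  , 0.27213401, 0.10206072]), 'ee_rot': array([ 0.38149532,  0.9243677 ,  0.00195656, -0.00135977]), 'force': array([-0.36758172,  1.42350051,  0.19745483]), 'wrist_torque': array([ 0.00571831, -0.11769956, -0.02757465]), 'grip_force': 0.0, 'width': 0.9963719978583555}
[0.5019 0.2721 0.1021] 135.15
{"xyz": [[-0.6, -0.4, 8.1], [-0.6, -0.4, 8.1], [-0.6, -0.4, 8.1], [-0.6, -0.4, 8.1], [-0.6, -0.4, 8.1], [-0.6, -0.4, 8.1], [-0.6, -0.4, 8.1], [-0.6, -0.4, 8.1], [-0.6, -0.4, 8.1], [-0.6, -0.4, 8.1]], "roll": [0.0, 0.0, 0.0, 0.0, 0.0, 0.0, 0.0, 0.0, 0.0, 0.0]}
```

View pics/near.png

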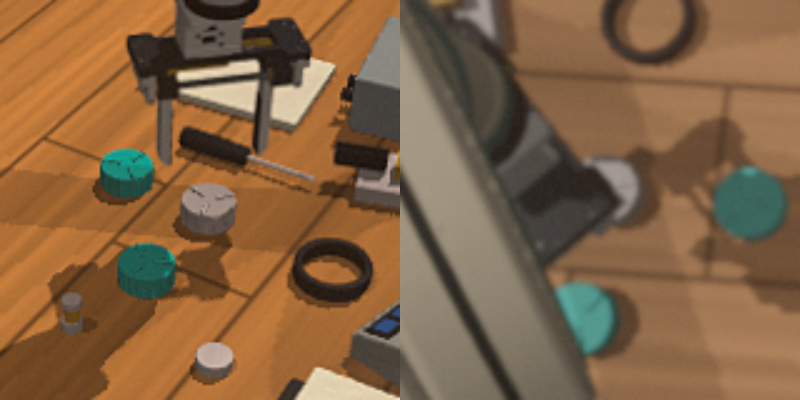

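The lid sits under the open gripper, between the turquoise ones. I'll correct the overshoot while coming down partway.

>>> arm_command(xyz=[[-1,-1,6],[-1,-1,6],[-1,-1,6],[-1,-1,6],[-1,0,6],[-1,0,6],[0,0,0],[0,0,0],[0,0,0],[0,0,0]], roll=[0,0,0,0,0,0,0,0,0,0])

```text
clock: 4.75
tool_pos: [0.5052, 0.259, 0.0667]
ee_rot: [0.385, 0.923, 0.0, 0.0]
force: [-0.3, 0.5, 0.3]
width: 1.001
grip_force: 0.0
```

```bash
python3 plan.py .5035 .2655 .021 135 1
```

```text
[0.5052 0.259  0.0667] 134.67
{"xyz": [[5.9, 3.4, 45.7]], "roll": [-0.3]}
```

>>> arm_command(xyz=[[3,2,4],[3,1.4,4],[0,0,6],[0,0,7],[0,0,7],[0,0,7],[0,0,6],[0,0,5],[0,0,0],[0,0,0]], roll=[0,0,0,0,0,0,0,0,0,0])

```text
clock: 6.0
tool_pos: [0.5035, 0.2656, 0.0206]
ee_rot: [0.385, 0.923, 0.0, 0.0]
force: [-0.3, 0.4, 0.3]
width: 0.997
grip_force: 0.0
```

>>> arm_command(xyz=[[0,0,0],[0,0,0],[0,0,0],[0,0,0],[0,0,0],[0,0,0],[0,0,0],[0,0,0],[0,0,0],[0,0,0]], roll=[0,0,0,0,0,0,0,0,0,0], gripper=1)

```text
clock: 7.25
tool_pos: [0.5035, 0.2656, 0.0206]
ee_rot: [0.385, 0.923, 0.0, 0.0]
force: [0.1, 0.7, 1.3]
width: 0.632
grip_force: 30.0
```

>>> arm_command(xyz=[[0,0,-5],[0,0,-10],[0,0,-20],[0,0,-30],[0,0,-35],[0,0,-35],[0,0,-25],[0,0,-15],[0,0,-5],[0,0,0]], roll=[0,0,0,0,0,0,0,0,0,0])

```text
clock: 8.5
tool_pos: [0.5031, 0.2652, 0.2]
ee_rot: [0.385, 0.923, -0.0, -0.0]
force: [-0.4, -0.3, -3.1]
width: 0.632
grip_force: 30.0
```

```bash
python3 plan.py .552 -.219 .2 123 18
```

```text
[0.5031 0.2652 0.2   ] 134.66
{"xyz": [[-21.0, -17.0, 0.0], [-21.2, -16.7, 0.0], [-21.4, -16.5, 0.0], [-21.6, -16.2, 0.0], [-21.8, -16.0, 0.0], [-22.0, -15.8, 0.0], [-22.1, -15.5, 0.0], [-22.3, -15.3, 0.0], [-22.5, -15.0, 0.0], [-22.7, -14.7, 0.0], [-22.8, -14.5, 0.0], [-23.0, -14.2, 0.0], [-23.1, -14.0, 0.0], [-23.3, -13.7, 0.0], [-23.5, -13.4, 0.0], [-23.6, -13.2, 0.0], [-23.8, -12.9, 0.0], [-23.9, -12.6, 0.0]], "roll": [0.6, 0.6, 0.6, 0.6, 0.6, 0.6, 0.6, 0.6, 0.6, 0.6, 0.6, 0.6, 0.6, 0.6, 0.6, 0.6, 0.6, 0.6]}
```

>>> arm_command(xyz=[[-15,-12,0],[-35,-28,0],[-42,-33,0],[-43,-32,0],[-44,-32,0],[-44,-31,0],[-45,-30,0],[-45,-29,0],[-45,-29,0],[-38,-23,0]], roll=[1.2,1.2,1.2,1.2,1.2,1.2,1.2,1.2,1.1,1])

```text
clock: 9.75
tool_pos: [0.5331, -0.2221, 0.1994]
ee_rot: [0.479, 0.878, -0.001, -0.001]
force: [1.1, 0.2, -2.1]
width: 0.632
grip_force: 30.0
```

>>> arm_command(xyz=[[-5,-3,0],[0,0,0],[0,0,0],[0,0,0],[0,0,0],[0,0,0],[0,0,0],[0,0,0],[0,0,0],[0,0,0]], roll=[0,0,0,0,0,0,0,0,0,0])

```text
clock: 11.0
tool_pos: [0.5353, -0.2241, 0.2005]
ee_rot: [0.477, 0.879, 0.0, -0.0]
force: [0.5, -0.2, -1.8]
width: 0.633
grip_force: 30.0
```

```bash
python3 - <<'E'
from h import *
I=[];E=[]
for i in range(6):
    a,d=manip.get_image('scene'); I.append(a.astype(float));E.append(d)
b,e=snap('top','t2')
I=np.mean(I,0);E=np.median(E,0);np.savez('pics/held.npz',S=I,E=E,T=b,D=e)
v=np.hstack([cv2.resize(np.clip(I[170:300,165:295]*1.3,0,255),(480,480),interpolation=cv2.INTER_CUBIC)])
cv2.imwrite('pics/held.png',v[:,:,::-1].astype(np.uint8))
s=manip.get_state();print(s['force'],s['wrist_torque'],s['joint_positions'])
E
python3 plan.py .552 -.219 .2 123 1
```

```text
[-0.08008252  0.31708401 -1.73232435] [-0.04108241 -0.15390722 -0.00588155] [ 0.65008656  0.58880754 -0.47293937  1.73316272  0.329091    0.89900386
  0.61368911]
[ 0.5353 -0.2241  0.2005] 122.96
{"xyz": [[-4.8, 16.8, 0.5]], "roll": [-0.0]}
```

View pics/held.png

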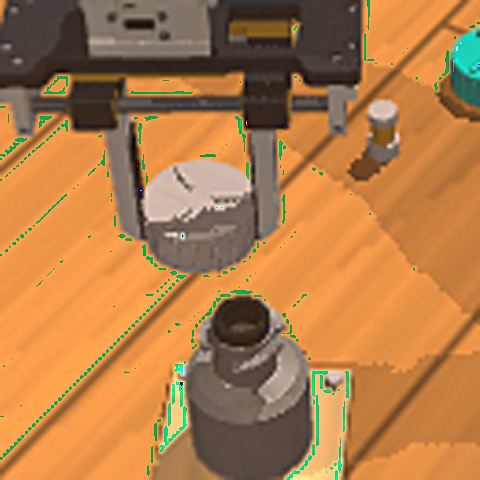

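Held picture: the lid is held level at about (200,215), with its ribs visible, above and left of the canister's mouth at (243,320). Next, fit both axes from the same camera's depth.

```bash
cat > fit.py <<'E'
from h import *
from scipy.optimize import least_squares
def cyl(P,c0,R,z0,z1,band=.006):
    p=P.reshape(-1,3); p=p[np.isfinite(p[:,0])&(p[:,2]>z0)&(p[:,2]<z1)]; c=np.array(c0,float)
    for b in(.012,band,.003):
        q=p[np.abs(np.hypot(*(p[:,:2]-c).T)-R)<b]; c=least_squares(lambda c:np.hypot(*(q[:,:2]-c).T)-R,c,loss='soft_l1',f_scale=.001).x
    return c.round(4),len(q)
E
python3 - <<'E'
from fit import *
from plan import pose
A=np.load('pics/held.npz'); Q=cloud('scene',A['E']); p,psi,_=pose()
p2=Q.reshape(-1,3); m=(np.hypot(*(p2[:,:2]-p[:2]).T)<.028)&(p2[:,2]>.17)&(p2[:,2]<.22); print('lid z',np.percentile(p2[m,2],[5,50,90,95]))
print('tcp',p,'lid',cyl(Q,p[:2],.030,.184,.201)); print('body',cyl(Q,(.5535,-.2192),.036,.02,.068),'neck',cyl(Q,(.5535,-.2192),.018,.081,.099),cyl(Q,(.5535,-.2192),.036,.03,.068))
B=np.load('pics/avg.npz'); Q0=cloud('scene',B['E']); print('lid0 scene',cyl(Q0,(.505,.265),.03,.005,.022), 'body0',cyl(Q0,(.5535,-.2192),.036,.02,.068))
P0=cloud('top',B['D']); print('body top',cyl(P0,(.5507,-.2188),.036,.02,.068))
np.save('pics/x.npy',p)
E
```

```text
lid z [0.20379718 0.20499002 0.20695762 0.20757413]
tcp [ 0.53527729 -0.22410728  0.20050441] lid (array([ 0.5361, -0.2246]), 188)
body (array([ 0.5526, -0.2189]), 503) neck (array([ 0.5531, -0.219 ]), 65) (array([ 0.5526, -0.2189]), 406)
lid0 scene (array([0.5056, 0.2659]), 109) body0 (array([ 0.5526, -0.2189]), 502)
body top (array([ 0.5507, -0.2191]), 152)
```

>>> arm_command(xyz=[[-2,6,0],[-2.3,7,5],[0,4,9],[0,0,12],[0,0,12],[0,0,12],[0,0,10],[0,0,5],[0,0,0],[0,0,0]], roll=[0,0,0,0,0,0,0,0,0,0])

```text
clock: 12.6
tool_pos: [0.5522, -0.2185, 0.1359]
ee_rot: [0.477, 0.879, 0.0, 0.0]
force: [-0.6, 0.0, -2.3]
width: 0.636
grip_force: 30.0
```

```bash
python3 - <<'E'
from fit import *
from plan import pose
p,psi,s=pose(); E=np.median([manip.get_image('scene')[1] for i in range(6)],0); Q=cloud('scene',E)
z=p[2]-.0206; print(p,psi,z,s['force'],s['wrist_torque'],'lid',cyl(Q,p[:2],.03,z+.004,z+.02),'body',cyl(Q,(.5527,-.219),.036,.02,.068))
p2=Q.reshape(-1,3); m=(np.hypot(*(p2[:,:2]-p[:2]).T)<.026)&(p2[:,2]>z+.015)&(p2[:,2]<z+.04); print('lid top z',np.percentile(p2[m,2],[10,50,90]))
E
```

```text
[ 0.5522074  -0.2185292   0.13586455] 122.96494416182807 0.1152645488688771 [-0.5541348   0.00667522 -2.31435305] [ 0.01053162 -0.12066179 -0.04808435] lid (array([ 0.5532, -0.219 ]), 168) body (array([ 0.5526, -0.2189]), 511)
lid top z [0.13932619 0.14023822 0.1416959 ]
```

>>> arm_command(xyz=[[0,0,1.5],[0,0,1.5],[0,0,1.5],[0,0,1.5],[0,0,1.5],[0,0,1],[0,0,1],[0,0,1],[0,0,0],[0,0,0]], roll=[0,0,0,0,0,0,0,0,0,0])

```text
clock: 14.15
tool_pos: [0.5519, -0.2185, 0.125]
ee_rot: [0.477, 0.879, 0.0, 0.0]
force: [-0.8, -0.0, -1.3]
width: 0.634
grip_force: 30.0
```

>>> arm_command(xyz=[[0,0,0.5],[0,0,0.5],[0,0,0.5],[0,0,0.5],[0,0,0.5],[0,0,0.5],[0,0,0.5],[0,0,0.5],[0,0,0],[0,0,0]], roll=[0,0,0,0,0,0,0,0,0,0])

```text
clock: 15.4
tool_pos: [0.5519, -0.2185, 0.121]
ee_rot: [0.477, 0.879, 0.0, 0.0]
force: [0.1, -0.1, -2.4]
width: 0.633
grip_force: 30.0
```

>>> arm_command(xyz=[[0,0,0.5],[0,0,0.5],[0,0,0.5],[0,0,0.5],[0,0,0.5],[0,0,0.5],[0,0,0.5],[0,0,0.3],[0,0,0],[0,0,0]], roll=[0,0,0,0,0,0,0,0,0,0])

```text
clock: 16.65
tool_pos: [0.5519, -0.2185, 0.1172]
ee_rot: [0.477, 0.879, 0.0, 0.0]
force: [0.3, 0.5, -2.3]
width: 0.635
grip_force: 30.0
```

>>> arm_command(xyz=[[0,0,0.3],[0,0,0.3],[0,0,0.3],[0,0,0.3],[0,0,0],[0,0,0],[0,0,0],[0,0,0],[0,0,0],[0,0,0]], roll=[0,0,0,0,0,0,0,0,0,0])

```text
clock: 17.9
tool_pos: [0.5519, -0.2185, 0.116]
ee_rot: [0.477, 0.879, 0.0, 0.0]
force: [-0.9, 1.2, -1.5]
width: 0.636
grip_force: 30.0
```

>>> arm_command(xyz=[[0,0,0.2],[0,0,0.2],[0,0,0.2],[0,0,0.2],[0,0,0],[0,0,0],[0,0,0],[0,0,0],[0,0,0],[0,0,0]], roll=[0,0,0,0,0,0,0,0,0,0])

```text
clock: 19.15
tool_pos: [0.5519, -0.2184, 0.1152]
ee_rot: [0.477, 0.879, 0.0, 0.0]
force: [-1.0, 0.6, 2.5]
width: 0.636
grip_force: 30.0
```

```bash
python3 - <<'E'
from h import *
F=[]
for i in range(6):
    manip.get_image('top'); s=manip.get_state(); F.append(np.r_[s['force'],s['wrist_torque']])
print(np.mean(F,0).round(3),np.std(F,0).round(3),s['tool_pos'])
E
```

```text
[-1.05   0.114  2.431  0.032  0.121  0.006] [0.574 0.329 0.426 0.036 0.034 0.024] [ 0.55191575 -0.21846029  0.11519333]
```

>>> arm_command(xyz=[[0,0,-0.5],[0,0,0],[0,0,0],[0,0,0],[0,0,0],[0,0,0],[0,0,0],[0,0,0],[0,0,0],[0,0,0]], roll=[0,2,2,2,2,2,2,2,2,2])

```text
clock: 20.7
tool_pos: [0.5518, -0.2184, 0.1157]
ee_rot: [0.61, 0.792, 0.0, -0.0]
force: [0.1, -0.4, 0.7]
width: 0.635
grip_force: 30.0
```

```bash
cat > st.py <<'E'
from plan import pose
p,psi,s=pose(); print(s['clock'],p.round(4),'turned',round(122.96-psi,2),s['force'].round(2),s['wrist_torque'].round(3),round(s['width'],3),round(s['joint_positions'][6],3))
E
python3 st.py
```

```text
20.7 [ 0.5518 -0.2184  0.1157] turned 18.13 [ 0.07 -0.43  0.67] [-0.071 -0.137  0.051] 0.635 0.296
```

>>> arm_command(xyz=[[0,0,0],[0,0,0],[0,0,0],[0,0,0],[0,0,0],[0,0,0],[0,0,0],[0,0,0],[0,0,0],[0,0,0]], roll=[1.2,1.2,1.2,1.2,1.2,1.2,1.2,1.2,1.2,1.2])

```text
clock: 21.95
tool_pos: [0.5519, -0.2185, 0.1157]
ee_rot: [0.689, 0.725, 0.0, 0.0]
force: [-0.5, -0.4, 0.1]
width: 0.637
grip_force: 30.0
```

```bash
python3 st.py
```

```text
21.95 [ 0.5519 -0.2185  0.1157] turned 30.07 [-0.54 -0.42  0.14] [-0.052 -0.048 -0.011] 0.637 0.137
```

>>> arm_command(xyz=[[0,0,0],[0,0,0],[0,0,0],[0,0,0],[0,0,0],[0,0,0],[0,0,0],[0,0,0],[0,0,0],[0,0,0]], roll=[0.8,0.8,0.8,0.8,0.8,0.8,0.8,0.8,0.8,0.8])

```text
clock: 23.2
tool_pos: [0.5519, -0.2185, 0.1157]
ee_rot: [0.738, 0.675, 0.0, 0.0]
force: [-0.4, -0.4, 0.3]
width: 0.633
grip_force: 30.0
```

```bash
python3 st.py
```

```text
23.2 [ 0.5519 -0.2185  0.1157] turned 38.05 [-0.36 -0.41  0.28] [-0.073 -0.089  0.03 ] 0.633 0.032
```

>>> arm_command(xyz=[[0,0,0],[0,0,0],[0,0,0],[0,0,0],[0,0,0],[0,0,0],[0,0,0],[0,0,0],[0,0,0],[0,0,0]], roll=[0.8,0.8,0.8,0.8,0.8,0.8,0.8,0.8,0.8,0.8])

```text
clock: 24.45
tool_pos: [0.5518, -0.2184, 0.1156]
ee_rot: [0.783, 0.622, -0.0, -0.0]
force: [0.4, 0.3, -0.9]
width: 0.636
grip_force: 30.0
```

```bash
python3 st.py
```

```text
24.45 [ 0.5518 -0.2184  0.1156] turned 46.04 [ 0.44  0.3  -0.86] [-0.026 -0.094  0.089] 0.636 -0.073
```

>>> arm_command(xyz=[[0,0,0.05],[0,0,0.05],[0,0,0.05],[0,0,0.05],[0,0,0.05],[0,0,0.05],[0,0,0.05],[0,0,0.05],[0,0,0.05],[0,0,0.05]], roll=[0.6,0.6,0.6,0.6,0.6,0.6,0.6,0.6,0.6,0.6])

```text
clock: 25.7
tool_pos: [0.5518, -0.2184, 0.1151]
ee_rot: [0.814, 0.58, -0.0, -0.0]
force: [-0.4, -0.1, -1.7]
width: 0.634
grip_force: 30.0
```

```bash
python3 st.py
```

```text
25.7 [ 0.5518 -0.2184  0.1151] turned 52.03 [-0.39 -0.14 -1.7 ] [0.002 0.083 0.163] 0.634 -0.151
```

>>> arm_command(xyz=[[0,0,0.03],[0,0,0.03],[0,0,0.03],[0,0,0.03],[0,0,0.03],[0,0,0.03],[0,0,0.03],[0,0,0.03],[0,0,0.03],[0,0,0.03]], roll=[0.4,0.4,0.4,0.4,0.4,0.4,0.4,0.4,0.4,0.4])

```text
clock: 26.95
tool_pos: [0.5518, -0.2184, 0.1148]
ee_rot: [0.834, 0.552, -0.0, -0.0]
force: [-0.4, 0.3, -3.4]
width: 0.636
grip_force: 30.0
```

```bash
python3 st.py
```

```text
26.95 [ 0.5518 -0.2184  0.1148] turned 56.02 [-0.35  0.28 -3.4 ] [0.033 0.029 0.259] 0.636 -0.203
```

>>> arm_command(xyz=[[0,0,0.01],[0,0,0.01],[0,0,0.01],[0,0,0.01],[0,0,0.01],[0,0,0.01],[0,0,0.01],[0,0,0.01],[0,0,0.01],[0,0,0.01]], roll=[0.2,0.2,0.2,0.2,0.2,0.2,0.2,0.2,0.2,0.2])

```text
clock: 28.2
tool_pos: [0.5518, -0.2185, 0.1147]
ee_rot: [0.844, 0.537, -0.0, -0.0]
force: [0.5, 0.1, -5.7]
width: 0.636
grip_force: 30.0
```

```bash
python3 st.py; python3 - <<'E'
from h import *
F=[]
for i in range(6):
    manip.get_image('top'); s=manip.get_state(); F.append(np.r_[s['force'],s['wrist_torque']])
print(np.array(F)[:,[2,5]].round(3).tolist(),s['tool_pos'])
E
```

```text
28.2 [ 0.5518 -0.2185  0.1147] turned 58.0 [ 0.47  0.11 -5.66] [-0.001  0.077  0.423] 0.636 -0.229
[[-5.886, 0.293], [-5.623, 0.291], [-6.569, 0.321], [-6.141, 0.296], [-6.035, 0.364], [-5.5, 0.337]] [ 0.55185064 -0.21843528  0.11473823]
```

Torque is climbing faster than the gasket travel explains, and the arm is carrying some of the load. I'll release to relieve the side and axial load, then regrip and feel again.

>>> arm_command(xyz=[[0,0,0],[0,0,0],[0,0,0],[0,0,0],[0,0,0],[0,0,0],[0,0,0],[0,0,0],[0,0,0],[0,0,0]], roll=[0,0,0,0,0,0,0,0,0,0], gripper=0)

```text
clock: 29.75
tool_pos: [0.5518, -0.2184, 0.1147]
ee_rot: [0.844, 0.537, -0.0, -0.0]
force: [-1.0, 0.1, -6.4]
width: 0.634
grip_force: 30.0
```

```bash
python3 st.py; python3 - <<'E'
from fit import *
from ph import rect
from plan import pose
p,psi,s=pose(); I=[];E=[];F=[]
for i in range(6):
    a,d=manip.get_image('scene');I.append(a.astype(float));E.append(d); s=manip.get_state();F.append(np.r_[s['force'],s['wrist_torque']])
print('base',np.mean(F,0).round(3))
I=np.mean(I,0);Q=cloud('scene',np.median(E,0)); z=.094
c=cyl(Q,p[:2],.03,z+.004,z+.02);print('lid',c,'body',cyl(Q,(.5527,-.219),.036,.02,.068))
p2=Q.reshape(-1,3); m=(np.hypot(*(p2[:,:2]-c[0]).T)<.024)&(p2[:,2]>z+.015)&(p2[:,2]<z+.04); q=p2[m]; print('top z',np.percentile(q[:,2],[10,50,90]), 'plane',np.linalg.lstsq(np.c_[q[:,:2]-c[0],np.ones(len(q))],q[:,2],rcond=None)[0])
v=np.hstack([cv2.resize(np.clip(I[180:300,170:290]*1.4,0,255),(400,400),interpolation=cv2.INTER_CUBIC),cv2.resize(np.clip(cv2.flip(rect('scene',I,c[0],.1205),0)*1.3,0,255),(400,400))])
cv2.imwrite('pics/on.png',v[:,:,::-1].astype(np.uint8))
E
```

```text
29.75 [ 0.5518 -0.2184  0.1147] turned 57.99 [-1.02  0.1  -6.36] [0.015 0.054 0.325] 0.634 -0.229
base [-0.342  0.507 -7.287  0.027  0.078  0.353]
lid (array([ 0.5526, -0.2189]), 97) body (array([ 0.5527, -0.2189]), 505)
top z [0.11799526 0.11898649 0.12029146] plane [-0.02770812  0.00116617  0.11898371]
```

View pics/on.png

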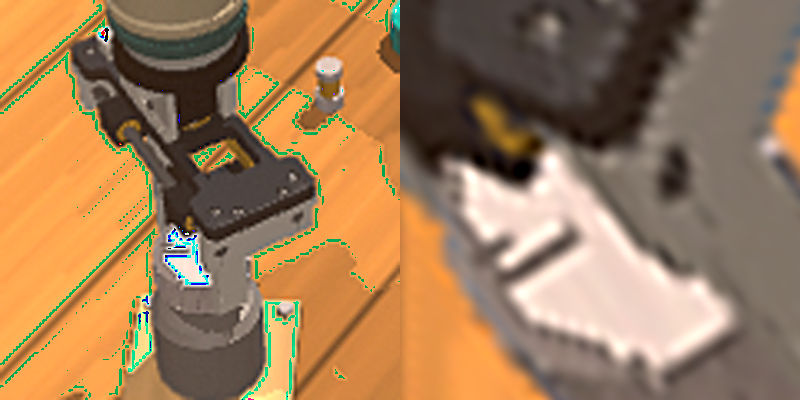

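Picture: the lid sits centred on the neck but is still gripped, because closure 0 is tighter than the lid's width. I'll open to -0.5.

>>> arm_command(xyz=[[0,0,0],[0,0,0],[0,0,0],[0,0,0],[0,0,0],[0,0,0],[0,0,0],[0,0,0],[0,0,0],[0,0,0]], roll=[0,0,0,0,0,0,0,0,0,0], gripper=-0.5)

```text
clock: 31.3
tool_pos: [0.5519, -0.2185, 0.1148]
ee_rot: [0.844, 0.537, -0.0, -0.0]
force: [0.9, -0.6, -1.1]
width: 0.75
grip_force: 0.0
```

```bash
python3 st.py; python3 - <<'E'
from fit import *
F=[];E=[]
for i in range(6):
    d=manip.get_image('scene')[1];E.append(d); s=manip.get_state();F.append(np.r_[s['force'],s['wrist_torque']])
print('base',np.mean(F,0).round(3))
Q=cloud('scene',np.median(E,0)); z=.094
c=cyl(Q,(.5527,-.2189),.03,z+.004,z+.02);print('lid',c)
p2=Q.reshape(-1,3); m=(np.hypot(*(p2[:,:2]-c[0]).T)<.024)&(p2[:,2]>z+.015)&(p2[:,2]<z+.04); q=p2[m]; print('top z',np.percentile(q[:,2],[10,50,90]), 'plane',np.linalg.lstsq(np.c_[q[:,:2]-c[0],np.ones(len(q))],q[:,2],rcond=None)[0])
E
```

```text
31.3 [ 0.5519 -0.2185  0.1148] turned 57.99 [ 0.91 -0.61 -1.08] [-0.011 -0.014  0.017] 0.75 -0.229
base [-0.002 -0.29  -0.004 -0.022 -0.057  0.002]
lid (array([ 0.5523, -0.219 ]), 93)
top z [0.1180205  0.11895404 0.12044461] plane [-0.01848268 -0.00652093  0.11893462]
```

>>> arm_command(xyz=[[0,0,0],[0,0,0],[0,0,0],[0,0,0],[0,0,0],[0,0,0],[0,0,0.04],[0,0,0.04],[0,0,0.04],[0,0,0.04]], roll=[0,0,0,0,0,0,0.4,0.4,0.4,0.4], gripper=1)

```text
clock: 32.85
tool_pos: [0.5518, -0.2184, 0.1147]
ee_rot: [0.851, 0.525, -0.0, -0.0]
force: [-1.5, 0.6, 1.1]
width: 0.636
grip_force: 30.0
```

```bash
python3 st.py
```

```text
32.85 [ 0.5518 -0.2184  0.1147] turned 59.61 [-1.45  0.63  1.11] [-0.011  0.119  0.241] 0.636 -0.25
```

>>> arm_command(xyz=[[0,0,0.03],[0,0,0.03],[0,0,0.03],[0,0,0.03],[0,0,0.03],[0,0,0.03],[0,0,0.03],[0,0,0.03],[0,0,0.03],[0,0,0.03]], roll=[0.3,0.3,0.3,0.3,0.3,0.3,0.3,0.3,0.3,0.3])

```text
clock: 34.1
tool_pos: [0.5519, -0.2185, 0.1144]
ee_rot: [0.864, 0.503, 0.0, 0.0]
force: [-0.9, 0.0, 3.8]
width: 0.634
grip_force: 30.0
```

```bash
python3 st.py
```

```text
34.1 [ 0.5519 -0.2185  0.1144] turned 62.61 [-0.92  0.04  3.76] [0.025 0.221 0.224] 0.634 -0.289
```

>>> arm_command(xyz=[[0,0,0],[0,0,0],[0,0,0],[0,0,0],[0,0,0],[0,0,0],[0,0,0],[0,0,0],[0,0,0],[0,0,0]], roll=[0.2,0.2,0.2,0.2,0.2,0.2,0.2,0.2,0.2,0.2])

```text
clock: 35.35
tool_pos: [0.5519, -0.2185, 0.1143]
ee_rot: [0.873, 0.488, 0.0, 0.0]
force: [-1.2, 1.0, 0.4]
width: 0.635
grip_force: 30.0
```

```bash
python3 st.py
```

```text
35.35 [ 0.5519 -0.2185  0.1143] turned 64.61 [-1.2   1.05  0.39] [-0.039  0.135  0.394] 0.635 -0.315
```

>>> arm_command(xyz=[[0,0,0],[0,0,0],[0,0,0],[0,0,0],[0,0,0],[0,0,0],[0,0,0],[0,0,0],[0,0,0],[0,0,0]], roll=[0,0,0,0,0,0,0,0,0,0], gripper=-0.5)

```text
clock: 36.6
tool_pos: [0.5519, -0.2185, 0.1143]
ee_rot: [0.873, 0.488, 0.0, 0.0]
force: [-0.1, 0.0, 0.2]
width: 0.745
grip_force: 0.0
```

```bash
python3 st.py; python3 - <<'E'
from fit import *
E=[];Fz=[]
for i in range(10):
    d=manip.get_image('scene')[1];E.append(d)
Q=cloud('scene',np.median(E,0)); z=.094
c=cyl(Q,(.5527,-.2189),.03,z+.004,z+.02);print('lid',c)
p2=Q.reshape(-1,3); m=(np.hypot(*(p2[:,:2]-c[0]).T)<.024)&(p2[:,2]>z+.015)&(p2[:,2]<z+.04); q=p2[m]; print(len(q),'top z',np.percentile(q[:,2],[10,50,90]))
E
```

```text
36.6 [ 0.5519 -0.2185  0.1143] turned 64.6 [-0.12  0.03  0.19] [-0.001 -0.052 -0.024] 0.745 -0.315
lid (array([ 0.5527, -0.2189]), 95)
73 top z [0.11762458 0.11864976 0.12092559]
```

By lid height and thread angle the gasket carries about 9–11 N. The torque readings run higher, but they included arm load. I'm stopping here and backing the gripper off.

>>> arm_command(xyz=[[0,0,0],[0,0,0],[0,0,-3],[0,0,-8],[0,0,-15],[0,0,-25],[0,0,-30],[0,0,-25],[0,0,-10],[0,0,0]], roll=[0,0,0,0,0,0,0,0,0,0], gripper=-0.8)

```text
clock: 38.35
tool_pos: [0.5521, -0.2186, 0.2311]
ee_rot: [0.873, 0.488, 0.0, 0.001]
force: [-0.3, -0.2, -0.1]
width: 0.899
grip_force: 0.0
```

```bash
python3 st.py; python3 - <<'E'
from fit import *
I=[];E=[]
for i in range(8):
    a,d=manip.get_image('scene');I.append(a.astype(float));E.append(d)
I=np.mean(I,0);Q=cloud('scene',np.median(E,0)); z=.0935
c=cyl(Q,(.5527,-.2189),.03,z+.003,z+.02);print('lid',c)
p2=Q.reshape(-1,3); m=(np.hypot(*(p2[:,:2]-c[0]).T)<.026)&(p2[:,2]>z+.015)&(p2[:,2]<z+.04); q=p2[m]; print(len(q),np.percentile(q[:,2],[10,50,90]),np.linalg.lstsq(np.c_[q[:,:2]-c[0],np.ones(len(q))],q[:,2],rcond=None)[0])
B=np.load('pics/held.npz')
v=np.clip(I*1.2,0,255).astype(np.uint8); cv2.imwrite('pics/end.png',cv2.resize(v[120:340,100:400],(750,550))[:,:,::-1])
E
```

```text
38.35 [ 0.5521 -0.2186  0.2311] turned 64.6 [-0.26 -0.25 -0.15] [ 0.039 -0.053  0.001] 0.899 -0.292
lid (array([ 0.5528, -0.2189]), 158)
377 [0.11759928 0.11858202 0.12021756] [-0.00026934  0.00341024  0.11869264]
```

View pics/end.png

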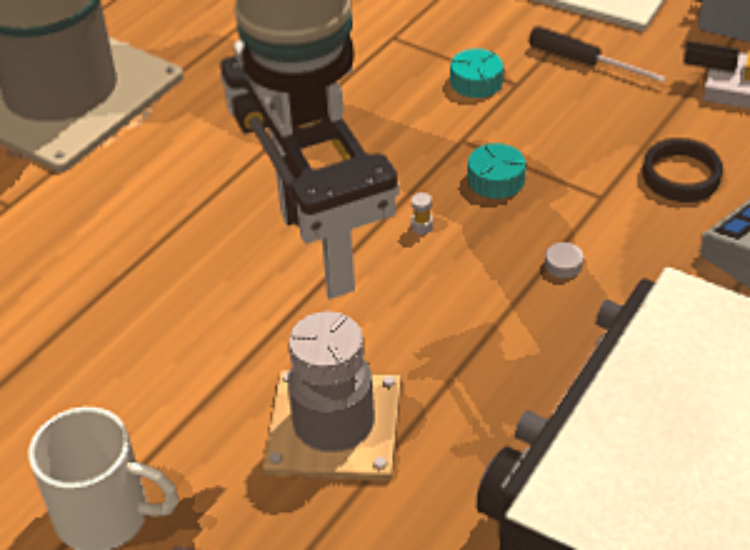

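The lid sits level and centred at (327,345), the gripper is clear, and the bystanders haven't moved.

```bash
python3 -c "
from workcell import manip
print(manip.job_done())"
```

```text
the job is handed in; nothing more can be done
None
```

I handed the job in: the lid is screwed down on the canister, level and centred to within about 1 mm, released, with the bystanders in view unmoved; I put the gasket load at about 9–11 N from lid height and thread angle, but torque peaked near 0.4 N m (past the 0.28 overtight mark) and the hand-in returned no verdict, so snugness is my estimate.

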